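# Sort carving wax into the colour trays

### The arm

A 7-joint arm with a two-finger parallel gripper is mounted at the origin on the work surface. World frame = base frame: x ahead of the robot, y to its left, z up, the work surface at z = 0. Lengths are in m, angles in rad, forces in N, time in s.
With the tool pointing down it reaches from about 0.4 to 0.85 m from the base axis. Payload 10.4 kg.
Tool frame: the origin (TCP) lies midway between the tips of the shut fingers; the grasp point (between the pads) lies 19 mm behind it; z points along the fingers, x is the direction in which the jaws open and shut, and the axes are right-handed (so a half turn about z gives the same grasp; the last joint's range is limited). The gripper opens to 85 mm and grips with 20 to 120 N. Pads are 22 mm wide; open, the fingers measure 114 mm over their backs; the gripper's body (76 mm by 85 mm) begins 54 mm behind the grasp point. The pads swing forward as they close: fully open they stand 13 mm farther back than shut.
Start: joints at [1.262, 0.332, -0.065, 1.46, 0.022, 1.35, -0.088], TCP at [0.176, -0.6, 0.2] pointing down, gripper open.
Joint ranges: [-2.6, 2.6], [-0.5, 2.12], [-1.47, 1.34], [0.16, 2.42], [-1.27, 4.41], [0.06, 2.06], [-2.6, 2.6]. Speed limits (rad/s): [2.22, 2.22, 2.79, 2.79, 3.14, 3.14, 3.14].

### API

Orientations are given as a unit quaternion [x, y, z, w].
In Python, from workcell import monitor, eyes, ticket, models gives the robot as it stands.
- The arm moves only by the tool servo_tool, never from a script. Its argument "motion" is a list of rows, each a list of 7 numbers: the opening, from 0 (shut) to 1 (fully open), then the shift along the tool's x, y, z in m, then the turn, a rotation vector about the tool's x, y, z in degrees. In form: [[fingers, tx, ty, tz, rx, ry, rz], ...]. A call has 1 to 20 rows; each row is the pose to reach, as a shift and turn from the pose commanded when the call began, along the tool's axes at that moment; what a row does not reach only later rows make up. A row lasts 1/8 s, in which the tool goes at most 62.5 mm and 10.7 degrees, less where a joint would pass 70% of its speed; a pose out of reach is approached as far as the arm can. A call with a gripper value outside its range is refused whole. The fingers move at their own pace and stop on an object; "grip_force" is the grip in N (left out, the last holds). Time passes only in rows, so rows that repeat a pose let the fingers close. It gives the time, the measured TCP pose, the force and the opening at its end, in the units of the state.
- monitor.get_obs(): the state, without advancing time (a new reading comes with each control period).
- eyes.camera(name): name is "scene" or "top" or "wrist"; returns (picture, depth): 400x640x3 uint8, blue, green, red; 400x640 float32, m along the optical axis (not along the pixel's ray), 0 where there is no reading.
- eyes.camera_info(name): a dict with "intrinsics" (3x3 intrinsics, pixels), "k1" (the pictures are not rectified: a ray, as slopes to the right and down, at radius r is drawn at 1 + k1 r^2 times it, then the intrinsics apply), "extrinsics" (4x4, takes a point from world to camera coordinates); the wrist camera has in their place "tool_from_camera" (4x4, takes a point from camera to tool coordinates, whose origin is the TCP and whose axes are the tool frame's). Camera axes: x right, y down, z forward; pixel columns grow to the right and rows downward; lengths in m; the calibration is good to about 2 mm. A picture is of the moment at which its call begins: read the wrist's pose just before it. camera_info takes no time and is no camera call.
- ticket.hand_in(): hands the job in, once; it reports no verdict.
Trained networks look in the newest picture that a camera, given by its name, has taken for a name from the list of things; names that differ only in an ending like _2 or _b are one class to them, and where a whole thing is asked for, a point or a joint stands for the part that bears it (a point fixed in the world has none). Each returns a list of dicts, best first, with "confidence" (0 to 1); they miss things now and then, are a little off and sometimes report something else, mostly with a low value. They report only what shows in the picture. A call takes as long as a camera call.
- models.boxes_of(camera, thing): "point" ([x, y, z] in m, in the coordinates of the camera as it stood for that picture, good to about 4 mm: the middle of the surface that is visible of it).
The state is a dict: "clock": time; "joint_pos": joint angles; "joint_velocities": joint speeds; "tau": joint torques, N m; "position": TCP position; "ee_rot": TCP orientation; "ft_force": force on the tool from outside, world axes, zero at the start; "torque": the same for the moment, N m; "grip_width": opening from 0.0 (shut) to 1.0 (fully open).
Only numpy, scipy, OpenCV 4.12 (cv2) and the standard library are available. Lean on these libraries where they do the work, as an engineer would, in place of code of your own. Each camera call takes 0.05 s, during which the arm holds its last target. There are 200 camera calls.

### The job

Put the five loose pieces of carving wax away in the wooden trays: each goes into the tray whose end block has its own colour, ring tubes in the bay right beside the coloured block and slabs in the other bay, at the plain end. Stand every piece upright and flat on the floor of its bay, setting it down gently rather than dropping it or knocking it about, because wax chips. Leave the graver and the steel doming block that lie among them where they are.

Things in the scene. Friction and masses are not known exactly. Their poses are not given: they have to be found in the camera images.
- tube_green: loose green carving-wax ring tube standing on its end: 40 mm outside diameter, 18 mm bore through it, 36 mm tall, about 35 g. Origin at the centre of its underside, z up along its axis
- slab_green: loose green carving-wax slab offcut: 44 mm (x) by 24 mm (y), 36 mm tall (z), about 36 g, three dark scribe lines on its top. Origin at the centre of its underside; it can lie at any yaw
- tube_blue: loose blue carving-wax ring tube standing on its end: 40 mm outside diameter, 18 mm bore through it, 36 mm tall, about 35 g. Origin at the centre of its underside, z up along its axis
- slab_blue: loose blue carving-wax slab offcut: 44 mm (x) by 24 mm (y), 36 mm tall (z), about 36 g, three dark scribe lines on its top. Origin at the centre of its underside; it can lie at any yaw
- tube_red: loose red carving-wax ring tube standing on its end: 40 mm outside diameter, 18 mm bore through it, 36 mm tall, about 35 g. Origin at the centre of its underside, z up along its axis
- tray_green: fixed wooden tray with a green end block; outside 142 (x) by 64 (y) mm, walls 16 mm high, 3 mm thick, floor 4 mm thick. Origin at table height under the divider between its two bays, each 62 (x) by 58 (y) mm inside: tube bay centred at x = +32.5 mm, next to the green block (12 mm thick, 18 mm high); slab bay at x = -32.5 mm, the plain end. Any yaw
- tray_blue: fixed wooden tray with a blue end block; outside 142 (x) by 64 (y) mm, walls 16 mm high, 3 mm thick, floor 4 mm thick. Origin at table height under the divider between its two bays, each 62 (x) by 58 (y) mm inside: tube bay centred at x = +32.5 mm, next to the blue block (12 mm thick, 18 mm high); slab bay at x = -32.5 mm, the plain end. Any yaw
- tray_red: fixed wooden tray with a red end block; outside 142 (x) by 64 (y) mm, walls 16 mm high, 3 mm thick, floor 4 mm thick. Origin at table height under the divider between its two bays, each 62 (x) by 58 (y) mm inside: tube bay centred at x = +32.5 mm, next to the red block (12 mm thick, 18 mm high); slab bay at x = -32.5 mm, the plain end. Any yaw
- graver: bystander: loose graver lying flat, wooden mushroom handle (52 mm long, 28 mm thick) towards -x, slim steel blade (53 mm) towards +x; 108 mm long, up to 28 mm high. Origin on the table under the join of handle and blade. Not to be moved
- doming_block: bystander: loose steel doming block, a 45 mm cube with round hollows drawn in its top. Origin at the centre of its underside. Not to be moved

How it is judged:
By the outcome, as a careful person would: the job done as asked, in the order asked, and still so for the second after the job is handed in, with the robot touching nothing.
It also fails if it takes over 118 s, if anything falls off the work surface, if the arm or the gripper's body presses on something with over 40 N, if the wrist force passes 120 N, or if a joint passes its speed limit or range.

## Working session

There is one attempt and no reset: what is moved stays moved. The work goes in short steps, Python scripts to look and compute and a tool call to move; the robot and the scene stay as the last step left them, time stands still between calls to the robot, and variables do not carry over. Pictures are saved under pics/ and viewed, about 12 in all and at most 16, crops included, and the job is handed in when it is done.

Besides the shell and the picture viewer there is one more tool, called after ">>>" as name(argument=value, ...) on one line, values as JSON. servo_tool: Moves the arm, as the interface text tells. Its arguments: {"type":"object","properties":{"motion":{"type":"array"},"grip_force":{"type":"number"}},"required":["motion"]}

```bash
mkdir -p pics; ls; python3 - <<'E'
from workcell import monitor, eyes
import cv2,numpy as np
o=monitor.get_obs();print(o)
for n in("top","scene"):
    i=eyes.camera_info(n);print(n,i)
    p,d=eyes.camera(n);cv2.imwrite(f"pics/{n}0.png",p);np.save(f"{n}0.npy",d)
print(eyes.camera_info("wrist"))
E
```

```text
pics
{'clock': 0.0, 'joint_pos': array([ 1.26241167,  0.33284378, -0.0646968 ,  1.46096428,  0.02161756,
        1.34985278, -0.08853886]), 'joint_velocities': array([ 0.00190181,  0.00045358,  0.00103628, -0.0004389 ,  0.00150088,
       -0.00034816,  0.00048617]), 'tau': array([ 7.94863190e-04, -6.25454950e+01,  4.95339639e-02, -3.91598189e+01,
        1.62830902e-02,  1.00338523e-02,  1.56036975e-05]), 'position': array([ 0.17606343, -0.59925944,  0.19902252]), 'ee_rot': array([ 8.00591618e-01, -5.99209972e-01, -5.72718025e-04, -3.77726668e-04]), 'ft_force': array([-1.0022288 , -0.501144  ,  0.32862007]), 'torque': array([ 0.05162328, -0.00772828, -0.03247419]), 'grip_width': 0.9983852138314101}
top {'intrinsics': array([[486.97577252,   0.        , 324.62044262],
       [  0.        , 486.97577252, 196.87407468],
       [  0.        ,   0.        ,   1.        ]]), 'k1': -0.09757920706177393, 'extrinsics': array([[ 0.01619838, -0.99986658, -0.002106  , -0.03411566],
       [-0.98250108, -0.01552611, -0.18560865,  0.48639946],
       [ 0.18555119,  0.0050757 , -0.98262149,  1.0224
[... 394 characters left out ...]
, -0.27209518],
       [-0.63920983, -0.30285627, -0.70688675,  1.37926   ],
       [ 0.        ,  0.        ,  0.        ,  1.        ]])}
{'intrinsics': array([[300.52673753,   0.        , 321.51353958],
       [  0.        , 300.52673753, 204.11794816],
       [  0.        ,   0.        ,   1.        ]]), 'k1': -0.026849618015962532, 'tool_from_camera': array([[ 9.99999458e-01,  2.11672100e-04,  1.01974761e-03,
        -1.06714431e-04],
       [-4.94618230e-04,  9.58185889e-01,  2.86146042e-01,
        -7.24303405e-02],
       [-9.16538636e-04, -2.86146392e-01,  9.58185474e-01,
        -1.74268403e-01],
       [ 0.00000000e+00,  0.00000000e+00,  0.00000000e+00,
         1.00000000e+00]])}
```

View pics/top0.png

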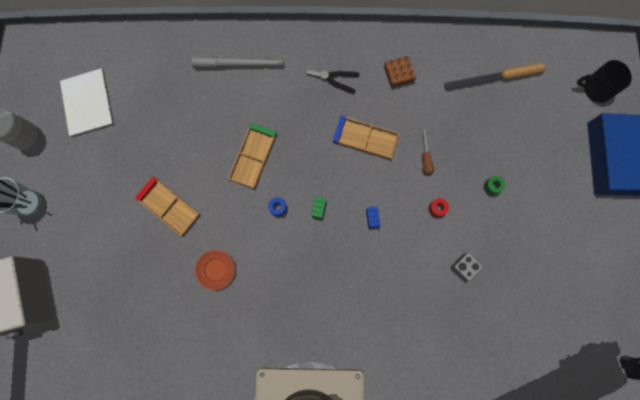

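View pics/scene0.png

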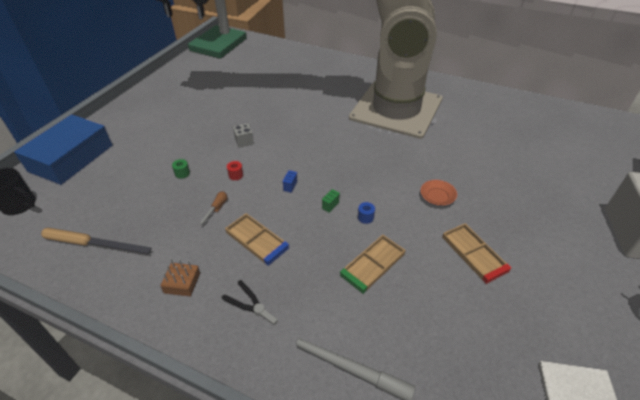

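Top view: red tray's block is at (147,188), green's at (262,130) and blue's at (339,130). Tubes are blue (278,206), red (439,207) and green (495,185); slabs are green (318,208) and blue (374,217). The graver is at (428,150) and the doming block at (468,266). The scene view agrees.

```bash
cat > h.py <<'E'
import numpy as np, cv2
from scipy.spatial.transform import Rotation as R
from workcell import monitor, eyes, models
def w_from_cam(name, obs=None):
    i=eyes.camera_info(name)
    if name!="wrist": return np.linalg.inv(i["extrinsics"])
    T=np.eye(4);T[:3,:3]=R.from_quat(obs["ee_rot"]).as_matrix();T[:3,3]=obs["position"]
    return T@i["tool_from_camera"]
def cloud(name,d,obs=None):
    i=eyes.camera_info(name);v,u=np.mgrid[:400,:640]
    r=cv2.undistortPoints(np.stack([u,v],-1).reshape(-1,1,2).astype(float),i["intrinsics"],np.array([i["k1"],0,0,0])).reshape(400,640,2)
    c=np.concatenate([r*d[...,None],d[...,None]],-1)
    T=w_from_cam(name,obs);return c@T[:3,:3].T+T[:3,3]
def colmask(p):
    h=cv2.cvtColor(p,cv2.COLOR_BGR2HSV);H,S,V=[h[...,k].astype(int) for k in range(3)]
    s=(S>150)&(V>40)
    return {"green":s&(H>45)&(H<80),"blue":s&(H>105)&(H<130),"red":s&((H<6)|(H>172))}
def find(name,p,d,obs=None,zlo=0.025,zhi=0.05,amin=15):
    X=cloud(name,d,obs);out=[]
    for c,m in colmask(p).items():
        n,l,st,ce=cv2.connectedComponentsWithStats(m.astype(np.uint8))
        for k in range(1,n):
            if st[k,4]<amin: continue
            q=X[(l==k)&(d>0)]
            if not len(q): continue
            zt=np.percentile(q[:,2],90); t=q[(q[:,2]>zt-.006)]
            rc=cv2.minAreaRect((t[:,:2]*1000).astype(np.float32))
            out.append((c,ce[k].round(),st[k,4],round(zt,4),np.round(rc[0],1),np.round(rc[1],1),round(rc[2],1)))
    return out
E
cat > a.py <<'E'
from h import *
for n in("top","scene"):
    p=cv2.imread(f"pics/{n}0.png");d=np.load(f"{n}0.npy");print(n)
    for r in find(n,p,d):print(*r)
    T=w_from_cam(n); eyes.camera(n)
    for t in "tube_green slab_green tube_blue slab_blue tube_red tray_green tray_blue tray_red graver doming_block".split():
        for b in models.boxes_of(n,t)[:2]:
            print(t,round(b["confidence"],2),(T[:3,:3]@b["point"]+T[:3,3]).round(4))
E
python3 a.py
```

```text
top
green [261. 129.] 41 0.0194 [649.4 125. ] [43.9  7.4] 71.0
green [496. 184.] 121 0.0382 [ 524.  -411.3] [32.5 32.5] 35.5
blue [620. 151.] 2983 0.0721 [ 599.1 -705.2] [ 96.1 179.6] 88.8
blue [339. 128.] 124 0.0203 [655. -57.] [10.9 64.1] 73.2
blue [277. 206.] 183 0.0381 [467.3  79.3] [36.7 34.4] 47.1
blue [373. 217.] 206 0.0383 [ 446.6 -133.2] [41.9 22.9] 8.3
red [146. 189.] 177 0.0195 [505.4 384.8] [13.2 61.8] 53.1
red [439. 207.] 210 0.0378 [ 471.1 -281.9] [35.4 36.9] 10.5
tube_green 0.51 [ 0.5214 -0.4097  0.0361]
slab_green 0.5 [ 0.4645 -0.0142  0.0374]
tube_blue 0.48 [0.4676 0.0777 0.0361]
slab_blue 0.49 [ 0.4465 -0.1328  0.0345]
tube_red 0.65 [ 0.5805 -0.258   0.0248]
tube_red 0.64 [ 0.4702 -0.2825  0.0379]
tray_green 0.97 [0.5929 0.1393 0.0038]
tray_green 0.39 [ 0.5204 -0.4063  0.036 ]
tray_blue 0.73 [ 0.6393 -0.1174  0.0032]
tray_red 0.72 [0.4681 0.3381 0.0052]
tray_red 0.51 [ 0.4649 -0.0161  0.0378]
graver 0.83 [ 0.5827 -0.2557  0.0255]
doming_block 0.73 [ 0.3382 -0.3388  0.0432]
scene
blue [52. 49.] 7075 0.1084 [  123.5 -1278.4] [ 81. 283.] 76.0
blue [155.   8.] 16 -0.044
[... 655 characters left out ...]
blue [276. 252.] 125 0.0185 [656.1 -55.2] [11.9 62.6] 74.8
red [234. 170.] 195 0.0358 [ 474.9 -280.1] [35.4 33.1] 41.1
red [496. 273.] 195 0.0191 [507.9 384.1] [12.2 63.8] 53.7
tube_green 0.71 [ 0.5309 -0.406   0.0243]
slab_green 0.87 [ 0.477  -0.009   0.0289]
tube_blue 0.74 [ 0.4618 -0.1235  0.03  ]
tube_blue 0.57 [0.4763 0.0831 0.0281]
slab_blue 0.72 [ 0.6374 -0.1191  0.0043]
slab_blue 0.62 [ 0.4588 -0.125   0.0302]
tube_red 0.73 [ 0.479  -0.2788  0.0309]
tube_red 0.33 [ 0.5899 -0.2535  0.0153]
tray_green 0.64 [0.5903 0.1409 0.0042]
tray_blue 0.91 [ 0.6411 -0.1195  0.0045]
tray_red 0.73 [0.464  0.3375 0.005 ]
graver 0.83 [ 0.5905 -0.2538  0.0134]
doming_block 0.92 [ 0.3476 -0.3286  0.0399]
```

```bash
cat > b.py <<'E'
from h import *
C={"green":(.592,.14),"blue":(.640,-.118),"red":(.466,.338)}
B={"green":(.650,.125),"blue":(.655,-.057),"red":(.506,.385)}
for n in("top","scene"):
    p=cv2.imread(f"pics/{n}0.png");d=np.load(f"{n}0.npy");X=cloud(n,d)
    S=cv2.cvtColor(p,cv2.COLOR_BGR2HSV)[...,1]
    table=X[(np.abs(X[...,2])<.01)&(S<60)&(np.hypot(X[...,0]-.5,X[...,1])<.4)]
    print(n,"table z",np.median(table[:,2]).round(4))
    for c in C:
        m=(np.hypot(X[...,0]-C[c][0],X[...,1]-C[c][1])<.1)&((S>90))&(d>0)&(X[...,2]<.03)
        k,l,st,ce=cv2.connectedComponentsWithStats(m.astype(np.uint8));m=l==1+np.argmax(st[1:,4])
        q=X[m];o,s,a=cv2.minAreaRect((q[:,:2]*1000).astype(np.float32))
        if s[0]<s[1]: a+=90
        v=np.subtract(B[c],C[c]);y=np.deg2rad(a)
        if v@[np.cos(y),np.sin(y)]<0:a+=180
        print(" tray",c,np.round(o,1),np.round(s,1),"yaw",round((a+180)%360-180,1))
    h=cv2.cvtColor(p,cv2.COLOR_BGR2HSV)
    for c,xy in {"tube_green":(.524,-.411),"slab_green":(.465,-.015),"tube_blue":(.468,.079),"slab_blue":(.448,-.132),"tube_red":(.472,-.281)}.items():
        t=X[(np.hypot(X[...,0]-xy[0],X[...,1]-xy[1])<.04)&(X[...,2]>.030)&(X[...,2]<.045)&(d>0)]
        o,s,a=cv2.minAreaRect((t[:,:2]*1000).astype(np.float32));print(" ",c,len(t),np.round(o,1),np.round(s,1),round(a,1))
E
python3 b.py
```

```text
top table z -0.0004
 tray green [591.6 142.5] [ 65.7 147.1] yaw -19.2
 tray blue [ 640.3 -119.4] [144.9  71.6] yaw 73.5
 tray red [469.1 337.6] [152.5  66.4] yaw 53.5
  tube_green 193 [ 524.5 -411.5] [36.2 39.7] 26.3
  slab_green 216 [467.2 -12.4] [23.8 44.2] 79.1
  tube_blue 204 [468.1  79.7] [38.1 38. ] 3.8
  slab_blue 222 [ 448.  -133.7] [44.6 24.3] 7.4
  tube_red 202 [ 471.9 -282.3] [38.1 38. ] 10.5
scene table z -0.0008
 tray green [590.3 143.2] [ 64.2 144. ] yaw -19.3
 tray blue [ 634.5 -128.6] [124.1  65.1] yaw 74.4
 tray red [466.3 334.4] [142.   73.7] yaw 54.4
  tube_green 119 [ 526.8 -411.3] [40.8 37.7] 83.9
  slab_green 145 [467.1 -11. ] [25. 46.] 82.8
  tube_blue 162 [468.9  80.2] [38.9 38.7] 61.5
  slab_blue 133 [ 448.9 -132.5] [45.7 24. ] 9.5
  tube_red 136 [ 472.8 -281.2] [39.5 41.4] 22.9
```

```bash
cat > go.py <<'E'
# usage: go.py x y z psi_deg  -> shift (tool axes, m) and turn (deg) from the present pose
import sys; from h import *
x,y,z,psi=map(float,sys.argv[1:5]);o=monitor.get_obs()
c,s=np.cos(np.deg2rad(psi)),np.sin(np.deg2rad(psi))
Rt=R.from_matrix([[c,s,0],[s,-c,0],[0,0,-1]]);Rn=R.from_quat(o["ee_rot"])
X=Rn.as_matrix()[:,0]
print("now",o["position"].round(4),"psi",np.rad2deg(np.arctan2(X[1],X[0])).round(1),"t",round(o["clock"],2),"grip",round(o["grip_width"],3),"F",o["ft_force"].round(1))
print("shift",Rn.inv().apply(np.array([x,y,z])-o["position"]).round(4),"turn",(Rn.inv()*Rt).as_rotvec(degrees=True).round(1))
E
python3 go.py .525 -.4115 .11 -20
```

```text
now [ 0.1762 -0.5997  0.1999] psi -73.6 t 1.2 grip 0.999 F [-0.   0.7  0.2]
shift [-0.0823 -0.3877  0.0899] turn [  0.   -0.  -53.6]
```

>>> servo_tool(motion=[[0.8,-0.082,-0.388,0.09,0,0,-53.6],[0.8,-0.082,-0.388,0.09,0,0,-53.6],[0.8,-0.082,-0.388,0.09,0,0,-53.6],[0.8,-0.082,-0.388,0.09,0,0,-53.6],[0.8,-0.082,-0.388,0.09,0,0,-53.6],[0.8,-0.082,-0.388,0.09,0,0,-53.6],[0.8,-0.082,-0.388,0.09,0,0,-53.6],[0.8,-0.082,-0.388,0.09,0,0,-53.6],[0.8,-0.082,-0.388,0.09,0,0,-53.6],[0.8,-0.082,-0.388,0.09,0,0,-53.6],[0.8,-0.082,-0.388,0.09,0,0,-53.6],[0.8,-0.082,-0.388,0.09,0,0,-53.6]], grip_force=30)

```text
clock: 2.7
position: [0.525, -0.4121, 0.1101]
ee_rot: [0.985, -0.174, 0.0, 0.0]
ft_force: [0.3, -0.6, 0.3]
grip_width: 0.8
```

```bash
python3 go.py .525 -.4115 .013 -20; cat > wr.py <<'E'
import sys;from h import *
o=monitor.get_obs();p,d=eyes.camera("wrist");cv2.imwrite(f"pics/{sys.argv[1]}.png",p)
for r in find("wrist",p,d,o,amin=150):print(*r)
E
python3 wr.py w1
```

```text
now [ 0.525  -0.4121  0.1101] psi -20.1 t 2.7 grip 0.8 F [ 0.3 -0.6  0.3]
shift [-0.0002 -0.0006  0.0971] turn [ 0.  -0.  -0.1]
green [321. 200.] 1579 0.037 [ 524.3 -412.1] [37.5 38. ] 71.9
blue [466. 383.] 1412 0.0481 [ 572.4 -541.2] [ 42.  256.5] 12.6
red [203.  75.] 2507 0.0368 [ 471.2 -282.8] [38.3 39.1] 61.6
```

View pics/w1.png

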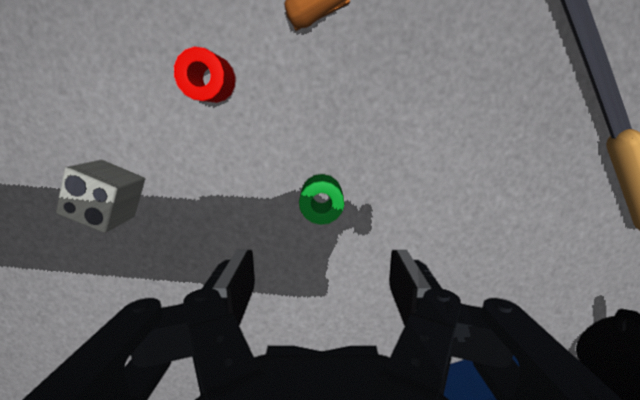

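The wrist view shows the green tube at (321,200), midway between the fingers, and its position agrees to within 1 mm. I'll grasp it.

>>> servo_tool(motion=[[0.8,0,-0.0005,0.04,0,0,0],[0.8,0,-0.0005,0.065,0,0,0],[0.8,0,-0.0005,0.08,0,0,0],[0.8,0,-0.0005,0.09,0,0,0],[0.8,0,-0.0005,0.098,0,0,0],[0.6,0,-0.0005,0.098,0,0,0],[0.5,0,-0.0005,0.098,0,0,0],[0.4,0,-0.0005,0.098,0,0,0],[0.3,0,-0.0005,0.098,0,0,0],[0.3,0,-0.0005,0.098,0,0,0],[0.3,0,-0.0005,0.098,0,0,0]])

```text
clock: 4.12
position: [0.5256, -0.4112, 0.0119]
ee_rot: [0.985, -0.174, 0.0, 0.0]
ft_force: [-0.1, 0.4, -0.5]
grip_width: 0.298
```

```bash
python3 go.py .525 -.4115 .11 -20; python3 wr.py w2
```

```text
now [ 0.5256 -0.4112  0.0119] psi -20.0 t 4.12 grip 0.298 F [-0.1  0.4 -0.5]
shift [-0.0004  0.0005 -0.0981] turn [ 0. -0. -0.]
green [321. 245.] 3819 0.0367 [ 523.1 -411.5] [38.8 35. ] 58.5
red [129.  52.] 8104 0.0367 [ 470.9 -282.4] [38.7 40.1] 40.7
```

View pics/w2.png

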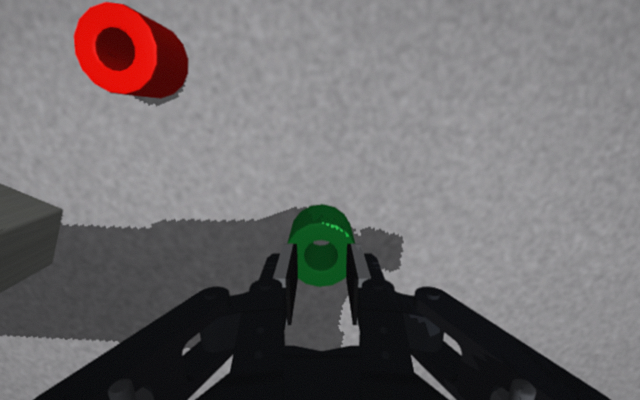

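The pads at columns 292 and 350 seem to be right at the green tube (289–354), but the opening reading is still the commanded one. I'll close further until it stalls.

>>> servo_tool(motion=[[0.2,0,0,0,0,0,0],[0.1,0,0,0,0,0,0],[0.0,0,0,0,0,0,0],[0.0,0,0,0,0,0,0]])

```text
clock: 4.68
position: [0.5255, -0.4112, 0.0118]
ee_rot: [0.985, -0.174, 0.0, 0.0]
ft_force: [-0.5, -0.4, 0.5]
grip_width: 0.003
```

```bash
python3 go.py .622 .132 .11 70.7; python3 wr.py w3
```

```text
now [ 0.5255 -0.4112  0.0118] psi -20.0 t 4.67 grip 0.003 F [-0.5 -0.4  0.5]
shift [-0.0954 -0.5434 -0.0982] turn [  0.    0.  -90.7]
green [320. 232.] 2466 0.0368 [ 526.1 -406.8] [27.4 38.2] 72.1
red [129.  52.] 8110 0.0367 [ 471.4 -282.5] [39.3 39.6] 19.5
```

View pics/w3.png

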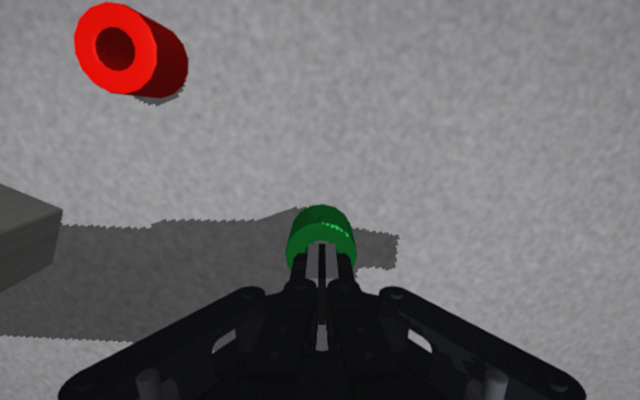

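```bash
python3 - <<'E'
from h import *
o=monitor.get_obs();p,d=eyes.camera("wrist");X=cloud("wrist",d,o)
for v in range(236,330,8):print(v,[(p[v,u].tolist(),X[v,u].round(3).tolist()) for u in (312,322)])
cv2.imwrite("pics/w4.png",cv2.resize(p[190:340,240:400],None,fx=4,fy=4))
E
```

```text
236 [([28, 82, 11], [0.524, -0.4, 0.036]), ([29, 82, 13], [0.529, -0.402, 0.036])]
244 [([69, 68, 65], [0.524, -0.4, 0.048]), ([26, 25, 26], [0.529, -0.401, 0.049])]
252 [([75, 73, 72], [0.525, -0.4, 0.057]), ([14, 12, 12], [0.529, -0.401, 0.057])]
260 [([74, 72, 71], [0.525, -0.4, 0.066]), ([14, 12, 12], [0.529, -0.401, 0.065])]
268 [([75, 72, 71], [0.525, -0.4, 0.073]), ([15, 15, 14], [0.529, -0.401, 0.074])]
276 [([73, 71, 71], [0.526, -0.399, 0.08]), ([11, 12, 11], [0.529, -0.401, 0.079])]
284 [([18, 16, 13], [0.526, -0.399, 0.086]), ([20, 17, 19], [0.528, -0.404, 0.081])]
292 [([17, 15, 16], [0.526, -0.399, 0.092]), ([20, 18, 18], [0.527, -0.407, 0.081])]
300 [([15, 15, 14], [0.527, -0.398, 0.098]), ([19, 17, 17], [0.526, -0.411, 0.08])]
308 [([14, 12, 12], [0.527, -0.399, 0.102]), ([18, 18, 19], [0.524, -0.414, 0.081])]
316 [([18, 15, 15], [0.525, -0.402, 0.102]), ([18, 16, 18], [0.523, -0.418, 0.081])]
324 [([21, 18, 18], [0.55, -0.343, 0.186]), ([34, 32, 32], [0.521, -0.422, 0.08])]
```

View pics/w4.png

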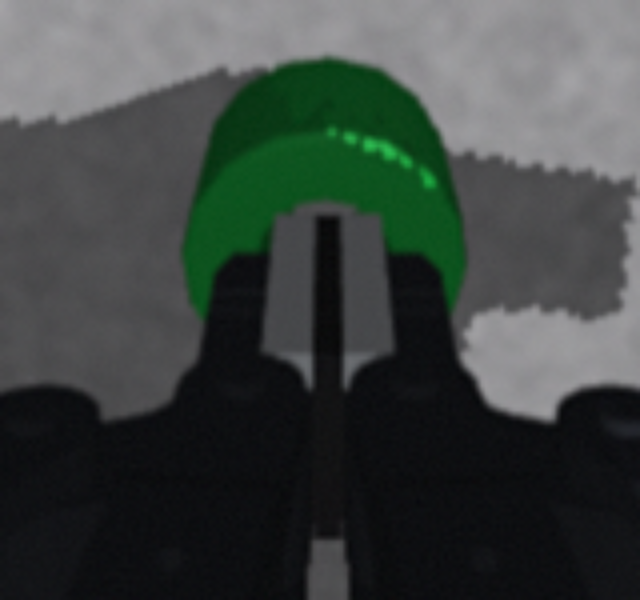

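The shut fingertips are really at about z = 0.047, above the tube, while the TCP reads 0.012. The tips sit about 35 mm behind the reported TCP, and the tube hasn't been touched. Next I'll measure tip depth against opening.

>>> servo_tool(motion=[[0.25,0,0,-0.01,0,0,0],[0.5,0,0,-0.02,0,0,0],[0.5,0,0,-0.02,0,0,0],[0.5,0,0,-0.02,0,0,0]])

```text
clock: 5.28
position: [0.5255, -0.4112, 0.0319]
ee_rot: [0.985, -0.174, 0.0, 0.0]
ft_force: [0.1, 0.0, -0.0]
grip_width: 0.499
```

```bash
cat > tip.py <<'E'
from h import *
# fingertips: dark/grey points nearer than the scene, in tool coordinates
o=monitor.get_obs();p,d=eyes.camera("wrist");X=cloud("wrist",d,o)
t=R.from_quat(o["ee_rot"]).inv().apply((X-o["position"]).reshape(-1,3)).reshape(400,640,3)
m=(d>0)&(d<.19)&(np.abs(t[...,0])<.06)&(np.abs(t[...,1])<.015)&(X[...,2]>.042)
for sg in(-1,1):
    q=t[m&(t[...,0]*sg>0)]
    if len(q):
        k=q[q[:,2]>np.percentile(q[:,2],99.5)-.004]
        print("z max",q[:,2].max().round(4),"tip x range",k[:,0].min().round(4),k[:,0].max().round(4),"y",k[:,1].min().round(4),k[:,1].max().round(4))
print(o["position"],o["grip_width"])
E
python3 tip.py; python3 wr.py w5
```

```text
z max -0.0325 tip x range -0.0342 -0.0214 y -0.011 0.0112
z max -0.033 tip x range 0.021 0.0341 y -0.011 0.0107
[ 0.52550826 -0.41117122  0.03189251] 0.49899115301643426
green [321. 234.] 3408 0.0368 [ 524.5 -412.1] [38.3 38.2] 56.8
red [151.  59.] 6115 0.0367 [ 471.3 -282.6] [39.  39.6] 15.1
```

View pics/w5.png

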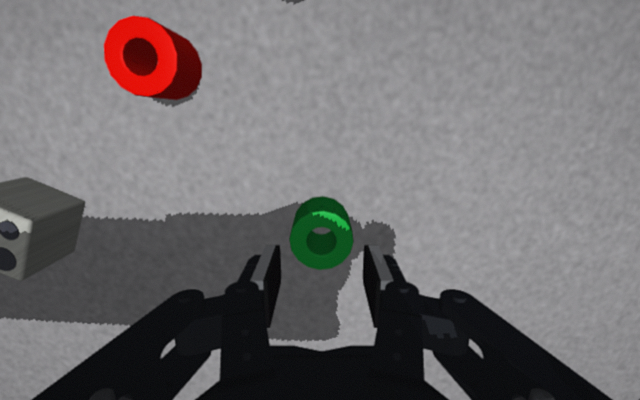

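The wrist view at 0.5 opening shows tips ±21 mm apart, 33 mm behind the reported TCP, with the tube undisturbed at (321,234). I'll open wider and go lower in stages.

>>> servo_tool(motion=[[0.8,-0.001,0.001,0,0,0,0],[0.8,-0.001,0.001,0,0,0,0],[0.8,-0.001,0.001,0.01,0,0,0],[0.8,-0.001,0.001,0.02,0,0,0],[0.8,-0.001,0.001,0.03,0,0,0],[0.8,-0.001,0.001,0.035,0,0,0]])

```text
clock: 6.12
position: [0.5238, -0.4114, -0.0044]
ee_rot: [0.985, -0.174, -0.001, -0.0]
ft_force: [-0.6, -0.6, 0.2]
grip_width: 0.802
```

```bash
sed -i 's/X\[...,2\]>.042/True/' tip.py; python3 tip.py; python3 go.py .5245 -.412 -.0155 -20
```

```text
z max -0.0026 tip x range -0.06 -0.0005 y -0.015 0.0149
z max -0.0026 tip x range 0.0001 0.06 y -0.015 0.015
[ 0.52381982 -0.41139647 -0.00439276] 0.8024791768816254
now [ 0.5237 -0.4113 -0.0047] psi -20.0 t 6.17 grip 0.803 F [-0.2  1.1 -0.4]
shift [0.001  0.0004 0.0108] turn [-0.   0.1 -0. ]
```

>>> servo_tool(motion=[[0.8,0.001,0,0.006,0,0,0],[0.8,0.001,0,0.011,0,0,0],[0.6,0.001,0,0.011,0,0,0],[0.5,0.001,0,0.011,0,0,0],[0.45,0.001,0,0.011,0,0,0],[0.4,0.001,0,0.011,0,0,0],[0.35,0.001,0,0.011,0,0,0],[0.35,0.001,0,0.011,0,0,0]])

```text
clock: 7.18
position: [0.5255, -0.4123, -0.0137]
ee_rot: [0.985, -0.174, 0.0, 0.0]
ft_force: [-1.3, 1.2, 6.2]
grip_width: 0.461
```

```bash
python3 go.py .622 .132 .08 70.7;
```

```text
now [ 0.5255 -0.4123 -0.0137] psi -20.0 t 7.17 grip 0.461 F [-1.3  1.2  6.2]
shift [-0.0957 -0.5444 -0.0939] turn [  0.   -0.  -90.7]
```

Gripped at 0.461 (39 mm). Next I'll lift and carry it to the green tube bay.

>>> servo_tool(motion=[[0.35,0,0,-0.01,0,0,0],[0.35,0,0,-0.04,0,0,0],[0.35,0,0,-0.094,0,0,-5],[0.35,-0.096,-0.544,-0.094,0,0,-90.7],[0.35,-0.096,-0.544,-0.094,0,0,-90.7],[0.35,-0.096,-0.544,-0.094,0,0,-90.7],[0.35,-0.096,-0.544,-0.094,0,0,-90.7],[0.35,-0.096,-0.544,-0.094,0,0,-90.7],[0.35,-0.096,-0.544,-0.094,0,0,-90.7],[0.35,-0.096,-0.544,-0.094,0,0,-90.7],[0.35,-0.096,-0.544,-0.094,0,0,-90.7],[0.35,-0.096,-0.544,-0.094,0,0,-90.7],[0.35,-0.096,-0.544,-0.094,0,0,-90.7],[0.35,-0.096,-0.544,-0.094,0,0,-90.7],[0.35,-0.096,-0.544,-0.094,0,0,-90.7],[0.35,-0.096,-0.544,-0.094,0,0,-90.7]])

```text
clock: 9.18
position: [0.6215, 0.1304, 0.0799]
ee_rot: [0.816, 0.578, -0.0, 0.0]
ft_force: [-0.6, -0.7, -0.7]
grip_width: 0.459
```

```bash
python3 go.py .622 .132 -.009 70.7; python3 wr.py w6
```

```text
now [0.6215 0.1304 0.0799] psi 70.6 t 9.18 grip 0.459 F [-0.6 -0.7 -0.7]
shift [ 0.0018 -0.0001  0.0889] turn [ 0.   0.  -0.1]
green [68. 78.] 4111 0.0369 [466.2 -12. ] [25.4 44.4] 79.9
green [322. 265.] 6318 0.1302 [621.  130.4] [38.7 38.6] 35.7
blue [178.  32.] 3797 0.0369 [468.7  79.1] [39.7 36.2] 72.7
blue [145. 290.] 1144 0.019 [614.7   1. ] [ 38.5 168.9] 28.4
```

View pics/w6.png

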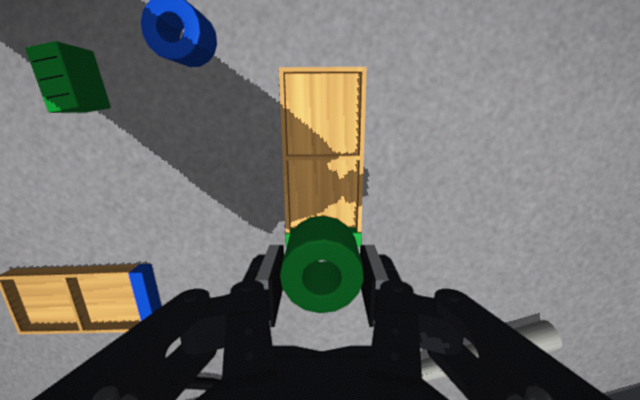

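The wrist view shows the tube held level (top z = 0.130, so bottom = 0.094). The tray's plain-end corners are at (279,67) and (367,67) and the divider is around row 155; I'll cross-check the tray pose with those.

```bash
cat >> h.py <<'E'
def hit(name,px,z,obs=None):
    i=eyes.camera_info(name);T=w_from_cam(name,obs)
    r=cv2.undistortPoints(np.array(px,float).reshape(-1,1,2),i["intrinsics"],np.array([i["k1"],0,0,0])).reshape(-1,2)
    v=np.c_[r,np.ones(len(r))]@T[:3,:3].T;return T[:3,3]+v*((z-T[2,3])/v[:,2])[:,None]
E
python3 - <<'E'
from h import *
o=monitor.get_obs()
q=hit("wrist",[(279,67),(367,67),(285,155),(362,155)],.016,o)[:,:2]*1000
print(q.round(1),np.linalg.norm(q[0]-q[1]))
for yaw in(-19.3,):
    u=np.array([np.cos(np.deg2rad(yaw)),np.sin(np.deg2rad(yaw))])
    c=(q[0]+q[1])/2+71*u;print("centre",c,(q[2]+q[3])/2,"tube bay",c+32.5*u)
E
```

```text
[[510.4 136.5]
 [531.8 197.2]
 [571.8 117.3]
 [592.  174.6]] 64.39829809149879
centre [588.11418903 143.37193844] [581.88123653 145.95908032] tube bay [618.78771996 132.63022068]
```

>>> servo_tool(motion=[[0.35,0.0015,-0.0015,0.035,0,0,0],[0.35,0.0015,-0.0015,0.06,0,0,0],[0.35,0.0015,-0.0015,0.07,0,0,0],[0.35,0.0015,-0.0015,0.077,0,0,0],[0.35,0.0015,-0.0015,0.082,0,0,0],[0.35,0.0015,-0.0015,0.086,0,0,0],[0.35,0.0015,-0.0015,0.0875,0,0,0],[0.35,0.0015,-0.0015,0.0885,0,0,0],[0.35,0.0015,-0.0015,0.0885,0,0,0]])

```text
clock: 10.35
position: [0.6205, 0.1339, -0.0086]
ee_rot: [0.816, 0.578, 0.0, 0.0]
ft_force: [0.0, -0.3, -0.9]
grip_width: 0.457
```

```bash
python3 go.py .6205 .1323 -.0095 70.6
```

```text
now [ 0.6205  0.1339 -0.0086] psi 70.7 t 10.35 grip 0.457 F [ 0.  -0.3 -0.9]
shift [-0.0015  0.0005  0.0009] turn [ 0.  -0.   0.1]
```

>>> servo_tool(motion=[[0.35,0,0,0.0005,0,0,0],[0.35,0,0,0.001,0,0,0],[0.35,0,0,0.001,0,0,0],[0.48,0,0,0.001,0,0,0],[0.52,0,0,0.001,0,0,0],[0.6,0,0,0.001,0,0,0],[0.65,0,0,0.001,0,0,0],[0.65,0,0,0.001,0,0,0],[0.65,0,0,-0.02,0,0,0],[0.65,0,0,-0.05,0,0,0],[0.65,0,0,-0.09,0,0,0],[0.65,0,0,-0.09,0,0,0]])

```text
clock: 11.85
position: [0.6226, 0.1349, 0.0864]
ee_rot: [0.816, 0.578, 0.003, 0.001]
ft_force: [-0.6, 0.2, -0.1]
grip_width: 0.651
```

```bash
python3 go.py .4675 -.012 .08 80; python3 wr.py w7
```

```text
now [0.6226 0.1349 0.0864] psi 70.7 t 11.85 grip 0.651 F [-0.6  0.2 -0.1]
shift [-0.19   -0.0978  0.0051] turn [ 0.4 -0.2 -9.3]
green [67. 78.] 3904 0.0369 [466.4 -12. ] [25.4 43.9] 79.1
green [318. 216.] 3023 0.0407 [620.5 133.2] [37.4 39.4] 55.8
blue [175.  33.] 3702 0.0369 [467.9  79.3] [39.9 37.6] 70.0
blue [142. 283.] 928 0.019 [612.6   2.7] [ 32.9 165. ] 26.5
```

View pics/w7.png

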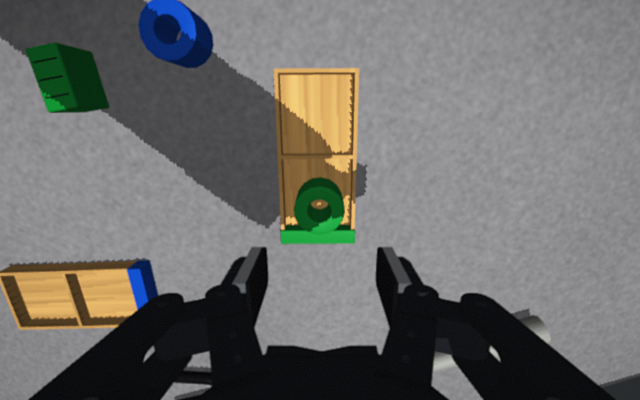

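The green tube stands in its bay at (318,205), next to the green block, with its top at z = 0.0407 as expected. The green slab is next.

>>> servo_tool(motion=[[0.65,-0.19,-0.098,0.005,0,0,-9.3],[0.65,-0.19,-0.098,0.005,0,0,-9.3],[0.65,-0.19,-0.098,0.005,0,0,-9.3],[0.65,-0.19,-0.098,0.005,0,0,-9.3],[0.65,-0.19,-0.098,0.005,0,0,-9.3],[0.65,-0.19,-0.098,0.005,0,0,-9.3],[0.65,-0.19,-0.098,0.005,0,0,-9.3]])

```text
clock: 12.78
position: [0.4656, -0.0119, 0.0764]
ee_rot: [0.766, 0.643, 0.0, -0.0]
ft_force: [0.1, 0.5, -1.1]
grip_width: 0.652
```

```bash
python3 wr.py x; python3 go.py .467 -.012 -.015 80
```

```text
green [321. 210.] 1860 0.0371 [465.1 -12.5] [22.4 42.9] 79.4
blue [437. 192.] 2658 0.0368 [466.   78.8] [38.6 38.1] 49.0
blue [168. 212.] 2769 0.0368 [ 446.3 -133.7] [43.3 24.7] 7.9
red [ 26. 264.] 2457 0.0365 [ 473.4 -275.6] [27.8 40.2] 62.4
now [ 0.4655 -0.0119  0.0763] psi 80.1 t 12.82 grip 0.652 F [ 0.1 -0.   0.1]
shift [0.0001 0.0014 0.0913] turn [ 0.  -0.1  0.1]
```

>>> servo_tool(motion=[[0.65,0,0.0005,0.03,0,0,0],[0.65,0,0.0005,0.05,0,0,0],[0.65,0,0.0005,0.065,0,0,0],[0.65,0,0.0005,0.078,0,0,0],[0.65,0,0.0005,0.088,0,0,0],[0.65,0,0.0005,0.091,0,0,0],[0.5,0,0.0005,0.091,0,0,0],[0.4,0,0.0005,0.091,0,0,0],[0.35,0,0.0005,0.091,0,0,0],[0.3,0,0.0005,0.091,0,0,0],[0.25,0,0.0005,0.091,0,0,0],[0.15,0,0.0005,0.091,0,0,0],[0.15,0,0.0005,0.091,0,0,0]])

```text
clock: 14.45
position: [0.4658, -0.0132, -0.0144]
ee_rot: [0.766, 0.643, 0.0, 0.0]
ft_force: [-0.8, -0.8, 5.3]
grip_width: 0.269
```

```bash
python3 go.py .559 .1535 .08 70.6
```

```text
now [ 0.4658 -0.0132 -0.0144] psi 80.0 t 14.45 grip 0.269 F [-0.8 -0.8  5.3]
shift [ 0.1804  0.0628 -0.0944] turn [0.  0.  9.4]
```

>>> servo_tool(motion=[[0.15,0,0,-0.01,0,0,0],[0.15,0,0,-0.04,0,0,0],[0.15,0,0,-0.094,0,0,0],[0.15,0.18,0.063,-0.094,0,0,9.4],[0.15,0.18,0.063,-0.094,0,0,9.4],[0.15,0.18,0.063,-0.094,0,0,9.4],[0.15,0.18,0.063,-0.094,0,0,9.4],[0.15,0.18,0.063,-0.094,0,0,9.4],[0.15,0.18,0.063,-0.094,0,0,9.4]])

```text
clock: 15.58
position: [0.5586, 0.1512, 0.0793]
ee_rot: [0.817, 0.577, -0.001, 0.0]
ft_force: [0.2, -0.8, -0.8]
grip_width: 0.273
```

```bash
python3 wr.py w8; python3 go.py .559 .1535 -.01 70.6
```

```text
green [321. 265.] 5018 0.1304 [558.3 151.4] [24.  43.8] 70.0
blue [190. 129.] 2970 0.0368 [467.1  79.9] [39.  38.8] 7.8
red [595.  40.] 2422 0.0186 [506.9 383. ] [15.  59.7] 52.8
now [0.5587 0.151  0.0793] psi 70.4 t 15.62 grip 0.271 F [ 0.  -0.  -0.3]
shift [ 0.0026 -0.0006  0.0893] turn [ 0.   0.1 -0.2]
```

View pics/w8.png

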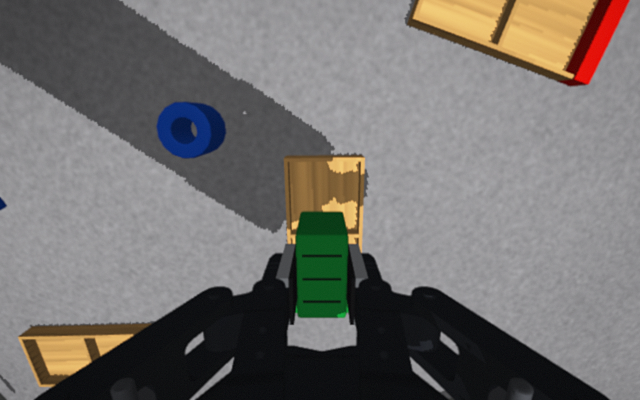

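The green slab is held level at (321,265), and the tray's plain end shows corners at (284,157) and (365,157). I'll check the bay centre.

```bash
python3 - <<'E'
from h import *
o=monitor.get_obs();q=hit("wrist",[(284,156.5),(365,155.5)],.016,o)[:,:2]*1000
e=q[1]-q[0];y=np.rad2deg(np.arctan2(e[1],e[0]))-90;u=np.array([np.cos(np.deg2rad(y)),np.sin(np.deg2rad(y))])
print(np.linalg.norm(e),y,q.mean(0)+38.5*u)
E
```

```text
63.853808194097006 -18.799067416292047 [556.52678123 154.3693858 ]
```

>>> servo_tool(motion=[[0.15,0.0025,-0.0015,0.035,0,0,0],[0.15,0.0025,-0.0015,0.06,0,0,0],[0.15,0.0025,-0.0015,0.07,0,0,0],[0.15,0.0025,-0.0015,0.077,0,0,0],[0.15,0.0025,-0.0015,0.082,0,0,0],[0.15,0.0025,-0.0015,0.086,0,0,0],[0.15,0.0025,-0.0015,0.088,0,0,0],[0.15,0.0025,-0.0015,0.089,0,0,0],[0.15,0.0025,-0.0015,0.0895,0,0,0],[0.15,0.0025,-0.0015,0.0895,0,0,0]])

```text
clock: 16.88
position: [0.5583, 0.156, -0.0101]
ee_rot: [0.816, 0.578, 0.0, 0.0]
ft_force: [-0.9, 0.5, -0.2]
grip_width: 0.276
```

```bash
python3 go.py .5585 .1538 -.0104 70.6
```

```text
now [ 0.5583  0.156  -0.0101] psi 70.6 t 16.88 grip 0.276 F [-0.9  0.5 -0.2]
shift [-0.002   0.0009  0.0003] turn [ 0.  0. -0.]
```

>>> servo_tool(motion=[[0.15,0,0,0.0005,0,0,0],[0.15,0,0,0.0005,0,0,0],[0.28,0,0,0.0005,0,0,0],[0.33,0,0,0.0005,0,0,0],[0.42,0,0,0.0005,0,0,0],[0.55,0,0,0.0005,0,0,0],[0.65,0,0,0.0005,0,0,0],[0.65,0,0,-0.02,0,0,0],[0.65,0,0,-0.05,0,0,0],[0.65,0,0,-0.09,0,0,0],[0.65,0,0,-0.09,0,0,0]])

```text
clock: 18.25
position: [0.5604, 0.1571, 0.0842]
ee_rot: [0.816, 0.578, 0.003, 0.001]
ft_force: [0.4, 0.1, -0.3]
grip_width: 0.651
```

```bash
python3 wr.py x; python3 go.py .468 .0795 .08 110
```

```text
green [319. 206.] 1782 0.041 [557.5 156.1] [22.9 42.3] 71.3
green [318. 284.] 2774 0.0405 [619.8 133.7] [38.5 38.7] 72.2
blue [184. 128.] 2907 0.0368 [467.1  80. ] [38.9 38.8] 7.7
red [582.  40.] 2364 0.0186 [506.1 383.6] [15.3 61.5] 53.2
now [0.5594 0.1564 0.0822] psi 70.6 t 18.3 grip 0.65 F [-0.2 -0.4 -1. ]
shift [-0.1029 -0.0606  0.0018] turn [  0.2  -0.  -39.4]
```

Both green pieces have their tops at about 0.041, flat in their bays. The blue tube is next.

>>> servo_tool(motion=[[0.8,-0.103,-0.061,0.002,0,0,30.6],[0.8,-0.103,-0.061,0.002,0,0,30.6],[0.8,-0.103,-0.061,0.002,0,0,30.6],[0.8,-0.103,-0.061,0.002,0,0,30.6],[0.8,-0.103,-0.061,0.002,0,0,30.6],[0.8,-0.103,-0.061,0.002,0,0,30.6]])

```text
clock: 19.05
position: [0.4667, 0.0799, 0.0777]
ee_rot: [0.939, 0.343, -0.0, -0.0]
ft_force: [1.1, -0.0, -0.4]
grip_width: 0.799
```

```bash
python3 wr.py x; python3 go.py .467 .0797 -.015 40
```

```text
green [472. 211.] 2553 0.0408 [557.8 155.4] [24.  44.2] 71.0
green [499. 276.] 2821 0.0406 [571.2 123.7] [139.2  38.9] 11.3
blue [321. 210.] 2143 0.0368 [466.2  79.6] [38.  37.8] 25.9
blue [173. 372.] 454 0.0375 [450.5 -49.4] [ 13.  192.2] 7.7
now [0.4666 0.0798 0.0777] psi 40.1 t 19.1 grip 0.799 F [-0.3 -1.1 -0. ]
shift [0.0002 0.0004 0.0927] turn [-0.  -0.   0.1]
```

>>> servo_tool(motion=[[0.8,0,0,0.03,0,0,0],[0.8,0,0,0.05,0,0,0],[0.8,0,0,0.065,0,0,0],[0.8,0,0,0.078,0,0,0],[0.8,0,0,0.088,0,0,0],[0.8,0,0,0.092,0,0,0],[0.65,0,0,0.092,0,0,0],[0.55,0,0,0.092,0,0,0],[0.5,0,0,0.092,0,0,0],[0.45,0,0,0.092,0,0,0],[0.4,0,0,0.092,0,0,0],[0.35,0,0,0.092,0,0,0],[0.35,0,0,0.092,0,0,0]])

```text
clock: 20.72
position: [0.4668, 0.0791, -0.0136]
ee_rot: [0.94, 0.342, 0.0, 0.0]
ft_force: [-1.9, -0.1, 6.9]
grip_width: 0.459
```

```bash
python3 go.py .6495 -.088 .08 -16
```

```text
now [ 0.4668  0.0791 -0.0136] psi 40.0 t 20.73 grip 0.459 F [-1.9 -0.1  6.9]
shift [ 0.0327  0.2455 -0.0934] turn [ 0. -0. 56.]
```

>>> servo_tool(motion=[[0.35,0,0,-0.01,0,0,0],[0.35,0,0,-0.04,0,0,0],[0.35,0,0,-0.094,0,0,5],[0.35,0.033,0.245,-0.094,0,0,56],[0.35,0.033,0.245,-0.094,0,0,56],[0.35,0.033,0.245,-0.094,0,0,56],[0.35,0.033,0.245,-0.094,0,0,56],[0.35,0.033,0.245,-0.094,0,0,56],[0.35,0.033,0.245,-0.094,0,0,56],[0.35,0.033,0.245,-0.094,0,0,56],[0.35,0.033,0.245,-0.094,0,0,56]])

```text
clock: 22.1
position: [0.649, -0.0869, 0.0803]
ee_rot: [0.99, -0.138, 0.0, 0.0]
ft_force: [0.3, 0.2, -0.3]
grip_width: 0.456
```

```bash
python3 wr.py w9; python3 go.py .6495 -.088 -.0095 -16
```

```text
blue [318. 169.] 1397 0.0191 [654.5 -57. ] [12.4 64.2] 73.4
blue [321. 264.] 6224 0.1304 [648.6 -86.5] [39.  38.8] 37.5
blue [125. 311.] 2161 0.0369 [ 514.9 -106.7] [192.3  29.3] 20.9
now [ 0.649  -0.087   0.0802] psi -15.9 t 22.15 grip 0.458 F [ 0.  -1.3 -1.1]
shift [0.0007 0.0008 0.0897] turn [ 0.  -0.   0.1]
```

View pics/w9.png

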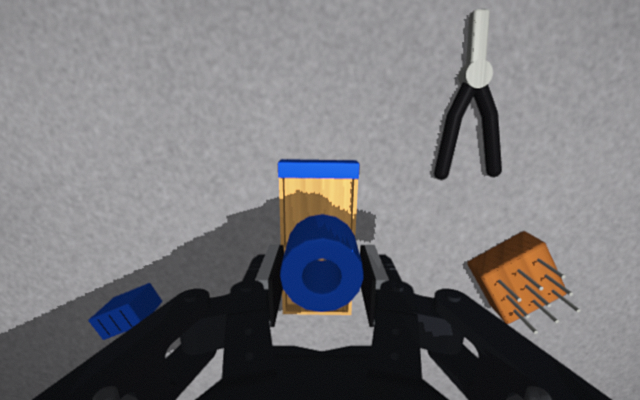

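The blue tube is held level at (321,264), with the blue block ahead at (318,169). From the block, the tube bay centre is about (646, −88) mm, so I'll shift slightly and set the tube down.

>>> servo_tool(motion=[[0.35,-0.002,0.0015,0.035,0,0,0],[0.35,-0.002,0.0015,0.06,0,0,0],[0.35,-0.002,0.0015,0.071,0,0,0],[0.35,-0.002,0.0015,0.078,0,0,0],[0.35,-0.002,0.0015,0.083,0,0,0],[0.35,-0.002,0.0015,0.0865,0,0,0],[0.35,-0.002,0.0015,0.0885,0,0,0],[0.35,-0.002,0.0015,0.0895,0,0,0],[0.35,-0.002,0.0015,0.0895,0,0,0]])

```text
clock: 23.28
position: [0.647, -0.0883, -0.0094]
ee_rot: [0.99, -0.139, 0.0, 0.0]
ft_force: [0.7, -0.8, 0.4]
grip_width: 0.46
```

```bash
python3 go.py .6465 -.088 -.0098 -16
```

```text
now [ 0.647  -0.0883 -0.0094] psi -16.0 t 23.27 grip 0.46 F [ 0.7 -0.8  0.4]
shift [-0.0006 -0.0001  0.0004] turn [ 0. -0. -0.]
```

>>> servo_tool(motion=[[0.35,0,0,0.0005,0,0,0],[0.35,0,0,0.0005,0,0,0],[0.48,0,0,0.0005,0,0,0],[0.52,0,0,0.0005,0,0,0],[0.6,0,0,0.0005,0,0,0],[0.65,0,0,0.0005,0,0,0],[0.65,0,0,0.0005,0,0,0],[0.65,0,0,-0.02,0,0,0],[0.65,0,0,-0.05,0,0,0],[0.65,0,0,-0.09,0,0,0],[0.65,0,0,-0.09,0,0,0],[0.65,0,0,-0.09,0,0,0]])

```text
clock: 24.78
position: [0.6469, -0.0884, 0.081]
ee_rot: [0.99, -0.139, 0.0, 0.0]
ft_force: [-0.1, -0.1, -0.0]
grip_width: 0.651
```

```bash
python3 wr.py x; python3 go.py .4475 -.133 .08 -81.8
```

```text
blue [320. 166.] 1376 0.019 [654.6 -57. ] [12.4 64.1] 73.4
blue [322. 210.] 2083 0.0409 [646.9 -87.6] [38.  37.9] 14.8
blue [123. 307.] 1563 0.0369 [ 509.9 -102. ] [186.7  20.2] 22.0
now [ 0.6465 -0.0884  0.0802] psi -16.0 t 24.82 grip 0.648 F [-0.6 -1.  -0.3]
shift [-0.1789  0.0978  0.0003] turn [ 0.   0.  65.8]
```

The blue tube is set (top 0.041). The blue slab is next.

>>> servo_tool(motion=[[0.65,-0.179,0.098,0,0,0,65.8],[0.65,-0.179,0.098,0,0,0,65.8],[0.65,-0.179,0.098,0,0,0,65.8],[0.65,-0.179,0.098,0,0,0,65.8],[0.65,-0.179,0.098,0,0,0,65.8],[0.65,-0.179,0.098,0,0,0,65.8],[0.65,-0.179,0.098,0,0,0,65.8],[0.65,-0.179,0.098,0,0,0,65.8],[0.65,-0.179,0.098,0,0,0,65.8]])

```text
clock: 25.95
position: [0.4476, -0.133, 0.0801]
ee_rot: [0.757, -0.654, -0.0, 0.0]
ft_force: [-0.3, 0.8, -0.3]
grip_width: 0.65
```

```bash
python3 wr.py x; python3 go.py .4475 -.133 -.015 -81.8
```

```text
blue [323. 210.] 1874 0.037 [ 447.  -134.5] [43.5 23.2] 7.7
red [507. 206.] 2876 0.0367 [ 470.9 -281.3] [39.5 38.5] 58.7
now [ 0.4477 -0.133   0.0802] psi -81.7 t 26.0 grip 0.65 F [-0.2  0.5  0.4]
shift [-0.      0.0002  0.0952] turn [0.  0.  0.1]
```

>>> servo_tool(motion=[[0.65,0.001,0,0.03,0,0,0.5],[0.65,0.001,0,0.05,0,0,0.5],[0.65,0.001,0,0.068,0,0,0.5],[0.65,0.001,0,0.08,0,0,0.5],[0.65,0.001,0,0.09,0,0,0.5],[0.65,0.001,0,0.095,0,0,0.5],[0.5,0.001,0,0.095,0,0,0.5],[0.4,0.001,0,0.095,0,0,0.5],[0.35,0.001,0,0.095,0,0,0.5],[0.3,0.001,0,0.095,0,0,0.5],[0.25,0.001,0,0.095,0,0,0.5],[0.15,0.001,0,0.095,0,0,0.5],[0.15,0.001,0,0.095,0,0,0.5]])

```text
clock: 27.62
position: [0.4482, -0.1342, -0.0144]
ee_rot: [0.753, -0.658, 0.0, -0.0]
ft_force: [-0.8, -0.5, 5.4]
grip_width: 0.273
```

```bash
python3 go.py .6285 -.1503 .08 -16.6
```

```text
now [ 0.4482 -0.1342 -0.0144] psi -82.3 t 27.62 grip 0.273 F [-0.8 -0.5  5.4]
shift [ 0.0401 -0.1766 -0.0943] turn [ -0.   -0.  -65.7]
```

>>> servo_tool(motion=[[0.15,0,0,-0.01,0,0,0],[0.15,0,0,-0.04,0,0,0],[0.15,0,0,-0.094,0,0,-5],[0.15,0.04,-0.177,-0.094,0,0,-65.7],[0.15,0.04,-0.177,-0.094,0,0,-65.7],[0.15,0.04,-0.177,-0.094,0,0,-65.7],[0.15,0.04,-0.177,-0.094,0,0,-65.7],[0.15,0.04,-0.177,-0.094,0,0,-65.7],[0.15,0.04,-0.177,-0.094,0,0,-65.7],[0.15,0.04,-0.177,-0.094,0,0,-65.7],[0.15,0.04,-0.177,-0.094,0,0,-65.7]])

```text
clock: 29.0
position: [0.6285, -0.1501, 0.0795]
ee_rot: [0.989, -0.146, -0.0, 0.0]
ft_force: [0.8, -1.0, -0.3]
grip_width: 0.27
```

```bash
python3 wr.py w10; python3 go.py .6275 -.1503 -.0102 -16.6
```

```text
blue [319.  81.] 1648 0.019 [654.1 -57.3] [12.7 64. ] 73.2
blue [321. 126.] 1998 0.041 [646.6 -88.4] [37.8 37.6] 56.1
blue [321. 265.] 5070 0.1306 [ 627.9 -150.6] [44.3 24.1] 74.1
red [214. 380.] 410 0.1819 [ 599.4 -138.5] [35.9  4.7] 40.1
now [ 0.6286 -0.1501  0.0795] psi -16.8 t 29.05 grip 0.276 F [-0.1 -0.2 -0.6]
shift [-0.001   0.0005  0.0897] turn [ 0.  -0.  -0.2]
```

View pics/w10.png

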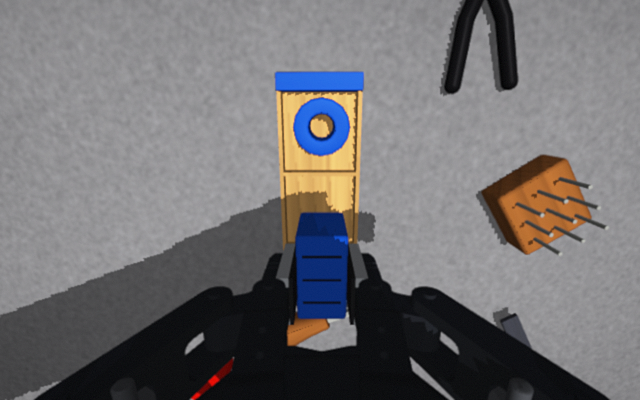

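The blue tube sits centred in its bay at (321,126) and the blue slab is held level over the other one. The graver handle shows at (308,330), well clear. I'll set the slab down.

>>> servo_tool(motion=[[0.15,-0.0015,0.001,0.035,0,0,0],[0.15,-0.0015,0.001,0.06,0,0,0],[0.15,-0.0015,0.001,0.071,0,0,0],[0.15,-0.0015,0.001,0.078,0,0,0],[0.15,-0.0015,0.001,0.083,0,0,0],[0.15,-0.0015,0.001,0.0865,0,0,0],[0.15,-0.0015,0.001,0.0885,0,0,0],[0.15,-0.0015,0.001,0.0895,0,0,0],[0.15,-0.0015,0.001,0.0895,0,0,0]])

```text
clock: 30.18
position: [0.627, -0.1506, -0.0101]
ee_rot: [0.989, -0.145, 0.0, 0.0]
ft_force: [-0.0, -1.0, -0.7]
grip_width: 0.275
```

```bash
python3 go.py .6275 -.1503 -.0105 -16.6
```

```text
now [ 0.627  -0.1506 -0.0101] psi -16.6 t 30.18 grip 0.275 F [-0.  -1.  -0.7]
shift [ 0.0004 -0.0004  0.0004] turn [ 0. -0. -0.]
```

>>> servo_tool(motion=[[0.15,0,0,0.0005,0,0,0],[0.15,0,0,0.0005,0,0,0],[0.28,0,0,0.0005,0,0,0],[0.33,0,0,0.0005,0,0,0],[0.42,0,0,0.0005,0,0,0],[0.55,0,0,0.0005,0,0,0],[0.65,0,0,0.0005,0,0,0],[0.65,0,0,-0.02,0,0,0],[0.65,0,0,-0.05,0,0,0],[0.65,0,0,-0.09,0,0,0],[0.65,0,0,-0.09,0,0,0],[0.65,0,0,-0.09,0,0,0]])

```text
clock: 31.68
position: [0.627, -0.1507, 0.0805]
ee_rot: [0.989, -0.145, 0.0, 0.0]
ft_force: [-0.6, -0.6, -0.8]
grip_width: 0.647
```

```bash
python3 wr.py x; python3 go.py .4715 -.2823 .08 -70
```

```text
blue [321.  80.] 1642 0.019 [654.2 -57.5] [12.5 63.7] 73.3
blue [323. 125.] 1987 0.041 [646.5 -88.3] [37.6 38.1] 85.5
blue [321. 211.] 1886 0.0411 [ 626.3 -151.4] [43.6 22.6] 73.9
red [199. 375.] 984 0.037 [ 526.7 -205.6] [226.6  25.1] 50.0
now [ 0.6266 -0.1506  0.0797] psi -16.6 t 31.73 grip 0.646 F [ 0.3 -0.4  0.2]
shift [-0.1109  0.1705 -0.0002] turn [ 0.   0.  53.4]
```

>>> servo_tool(motion=[[0.8,-0.111,0.1705,0,0,0,53.4],[0.8,-0.111,0.1705,0,0,0,53.4],[0.8,-0.111,0.1705,0,0,0,53.4],[0.8,-0.111,0.1705,0,0,0,53.4],[0.8,-0.111,0.1705,0,0,0,53.4],[0.8,-0.111,0.1705,0,0,0,53.4],[0.8,-0.111,0.1705,0,0,0,53.4],[0.8,-0.111,0.1705,0,0,0,53.4]])

```text
clock: 32.72
position: [0.4719, -0.2818, 0.0796]
ee_rot: [0.82, -0.573, -0.0, -0.0]
ft_force: [-0.5, -0.6, -0.4]
grip_width: 0.801
```

```bash
python3 wr.py x; python3 go.py .4715 -.2823 -.015 -70
```

```text
red [322. 210.] 2140 0.0369 [ 471.3 -282.2] [38.2 38.5] 14.1
now [ 0.4719 -0.2819  0.0797] psi -69.9 t 32.77 grip 0.801 F [-0.5 -0.2 -0.2]
shift [0.0003 0.0005 0.0947] turn [0.  0.  0.1]
```

>>> servo_tool(motion=[[0.8,0,0,0.03,0,0,0],[0.8,0,0,0.05,0,0,0],[0.8,0,0,0.068,0,0,0],[0.8,0,0,0.08,0,0,0],[0.8,0,0,0.09,0,0,0],[0.8,0,0,0.094,0,0,0],[0.65,0,0,0.094,0,0,0],[0.55,0,0,0.094,0,0,0],[0.5,0,0,0.094,0,0,0],[0.45,0,0,0.094,0,0,0],[0.4,0,0,0.094,0,0,0],[0.35,0,0,0.094,0,0,0],[0.35,0,0,0.094,0,0,0]])

```text
clock: 34.4
position: [0.4721, -0.2825, -0.0136]
ee_rot: [0.819, -0.574, 0.0, 0.0]
ft_force: [0.4, 1.2, 6.1]
grip_width: 0.453
```

```bash
python3 go.py .4868 .3585 .08 -36.5
```

```text
now [ 0.4721 -0.2825 -0.0136] psi -70.0 t 34.4 grip 0.453 F [0.4 1.2 6.1]
shift [-0.5973 -0.2327 -0.094 ] turn [ -0.   -0.1 -33.5]
```

>>> servo_tool(motion=[[0.35,0,0,-0.01,0,0,0],[0.35,0,0,-0.04,0,0,0],[0.35,0,0,-0.094,0,0,0],[0.35,-0.597,-0.233,-0.094,0,0,-33.5],[0.35,-0.597,-0.233,-0.094,0,0,-33.5],[0.35,-0.597,-0.233,-0.094,0,0,-33.5],[0.35,-0.597,-0.233,-0.094,0,0,-33.5],[0.35,-0.597,-0.233,-0.094,0,0,-33.5],[0.35,-0.597,-0.233,-0.094,0,0,-33.5],[0.35,-0.597,-0.233,-0.094,0,0,-33.5],[0.35,-0.597,-0.233,-0.094,0,0,-33.5],[0.35,-0.597,-0.233,-0.094,0,0,-33.5],[0.35,-0.597,-0.233,-0.094,0,0,-33.5],[0.35,-0.597,-0.233,-0.094,0,0,-33.5],[0.35,-0.597,-0.233,-0.094,0,0,-33.5],[0.35,-0.597,-0.233,-0.094,0,0,-33.5],[0.35,-0.597,-0.233,-0.094,0,0,-33.5]])

```text
clock: 36.52
position: [0.4877, 0.3565, 0.0799]
ee_rot: [0.949, -0.315, 0.0, 0.0]
ft_force: [0.0, 0.2, 0.9]
grip_width: 0.451
```

```bash
python3 wr.py w11; python3 go.py .4868 .3585 -.0095 -36.5
```

```text
green [588. 305.] 3214 0.0406 [620.1 135.2] [38.3 39. ] 36.8
green [523. 323.] 1199 0.0408 [554.4 236. ] [ 19.  197.9] 12.9
red [317. 165.] 1448 0.019 [505.1 385.6] [12.3 64.4] 53.4
red [321. 266.] 6304 0.1301 [487.1 356.1] [39.4 38.7] 53.4
now [0.4876 0.3569 0.0799] psi -36.6 t 36.58 grip 0.448 F [ 0.3  0.1 -1.1]
shift [-0.0017 -0.0009  0.0894] turn [ 0.  -0.1 -0.1]
```

View pics/w11.png

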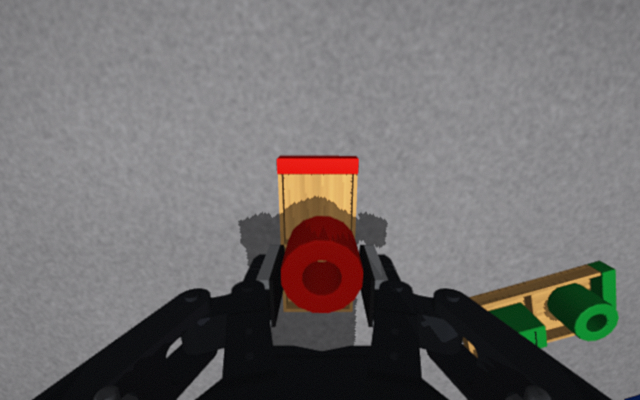

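The red tube is held level at (321,266), aligned with the red block at (317,165). From the block, the bay centre is at (486, 359) mm.

>>> servo_tool(motion=[[0.35,-0.0028,-0.0007,0.035,0,0,0],[0.35,-0.0028,-0.0007,0.06,0,0,0],[0.35,-0.0028,-0.0007,0.071,0,0,0],[0.35,-0.0028,-0.0007,0.078,0,0,0],[0.35,-0.0028,-0.0007,0.083,0,0,0],[0.35,-0.0028,-0.0007,0.0865,0,0,0],[0.35,-0.0028,-0.0007,0.0883,0,0,0],[0.35,-0.0028,-0.0007,0.0892,0,0,0],[0.35,-0.0028,-0.0007,0.0892,0,0,0]])

```text
clock: 37.7
position: [0.485, 0.3608, -0.0093]
ee_rot: [0.95, -0.313, 0.0, -0.0]
ft_force: [-0.0, -0.2, -0.7]
grip_width: 0.449
```

```bash
python3 go.py .486 .359 -.0098 -36.5
```

```text
now [ 0.485   0.3608 -0.0093] psi -36.5 t 37.7 grip 0.449 F [-0.  -0.2 -0.7]
shift [0.0018 0.0009 0.0005] turn [-0. -0. -0.]
```

Release, retreat, then park high and clear of the trays for a last look.

>>> servo_tool(motion=[[0.35,0,0,0.0005,0,0,0],[0.35,0,0,0.0005,0,0,0],[0.48,0,0,0.0005,0,0,0],[0.52,0,0,0.0005,0,0,0],[0.6,0,0,0.0005,0,0,0],[0.65,0,0,0.0005,0,0,0],[0.65,0,0,0.0005,0,0,0],[0.65,0,0,-0.02,0,0,0],[0.65,0,0,-0.05,0,0,0],[0.65,0,0,-0.1,0,0,0],[0.65,0,0,-0.15,0,0,0],[0.65,0,0.06,-0.2,0,0,0],[0.65,0,0.1,-0.24,0,0,0],[0.65,0,0.1,-0.24,0,0,0],[0.65,0,0.1,-0.24,0,0,0]])

```text
clock: 39.58
position: [0.4259, 0.2803, 0.2316]
ee_rot: [0.95, -0.314, 0.001, -0.0]
ft_force: [-0.5, -0.2, -0.1]
grip_width: 0.652
```

```bash
python3 go.py .486 .359 .2 -36.5; python3 wr.py w12; python3 - <<'E'
from h import *
for n in("top","scene"):
    p,d=eyes.camera(n);cv2.imwrite(f"pics/{n}1.png",p);print(n)
    for r in find(n,p,d,amin=25):
        if r[4][0]>300 and r[3]>.03:print(*r)
    T=w_from_cam(n)
    for t in("graver","doming_block"):
        b=models.boxes_of(n,t)
        if b: print(t,(T[:3,:3]@b[0]["point"]+T[:3,3]).round(4))
    a=cv2.imread(f"pics/{n}0.png");df=cv2.absdiff(a,p).max(2)
    for t,(x,y) in {"graver":(.59,-.255),"dome":(.342,-.334)}.items():
        X=cloud(n,np.load(f"{n}0.npy"));m=np.hypot(X[...,0]-x,X[...,1]-y)<.06;print(t,"mean diff",df[m].mean().round(2))
E
```

```text
now [0.4259 0.2803 0.2316] psi -36.6 t 39.58 grip 0.652 F [-0.5 -0.2 -0.1]
shift [ 0.0014 -0.099   0.0317] turn [-0.1 -0.1 -0.1]
green [514. 172.] 1411 0.0408 [620.1 134.4] [38.2 38.4] 76.2
green [460. 189.] 912 0.0412 [557.5 156.4] [23.6 43.9] 70.6
blue [585. 275.] 1635 0.0405 [646.6 -86.9] [36.9 39. ] 52.5
blue [592. 320.] 883 0.0411 [ 625.9 -149.8] [45.6 24.4] 72.8
red [322.  64.] 697 0.0191 [504.8 385.2] [12.5 64.4] 53.2
red [321.  91.] 760 0.041 [484.2 359.5] [38.1 37.6] 46.0
top
green [259. 133.] 165 0.0407 [622.2 133. ] [29.8 32.2] 25.5
blue [621. 152.] 2922 0.0721 [ 599.5 -703.3] [ 95.5 181.7] 87.4
blue [353. 129.] 157 0.0414 [646.  -88.2] [35.9 32.1] 0.8
blue [381. 138.] 168 0.0422 [ 625.  -151.3] [40.  23.2] 74.1
red [154. 199.] 208 0.0414 [460.9 314.3] [135.   29.8] 65.4
graver [ 0.5774 -0.2551  0.0242]
doming_block [ 0.3377 -0.3379  0.0414]
graver mean diff 6.58
dome mean diff 6.68
scene
blue [ 58. 140.] 1911 0.0712 [ 602.6 -716.6] [180.1 122. ] 0.8
blue [245. 223.] 159 0.0406 [ 629.3 -149.8] [42.7 21.5] 71.3
blue [269. 245.] 372 0.0397 [649.7 -87.1] [36.9 33.3] 57.3
red [488. 257.] 351 0.0405 [487.2 359.7] [36.9 36.1] 81.9
graver [ 0.5889 -0.2575  0.013 ]
doming_block [ 0.3498 -0.3263  0.0384]
graver mean diff 6.38
dome mean diff 6.0
```

View pics/top1.png

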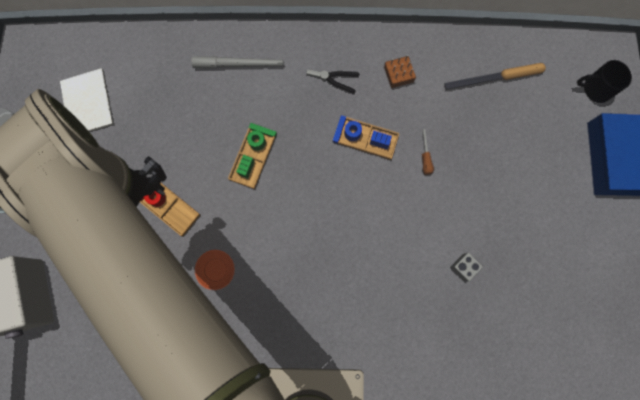

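The top view shows all five pieces in the right bays: green at (257,141) and (245,166), blue at (353,129) and (381,138), red at (154,199). The graver (428,155) and doming block (468,266) haven't moved.

```bash
python3 -c "
from workcell import ticket;print(ticket.hand_in())"
```

```text
the job is handed in; nothing more can be done
None
```

All five wax pieces are in their trays and the job is handed in, at about 40 s of the 118 s allowed. Each ring tube is in the bay beside its own colour's block, and the green and blue slabs are in the plain-end bays.

**Last checks:** The wrist camera puts every piece's top at z ≈ 0.041 m, against 0.040 m for a piece standing flat on a tray floor. Each is within about 3 mm of its bay centre. The graver and doming block show at the same pixels in the top view as at the start, and the networks put them within about 6 mm of where they were, which is roughly their accuracy. The highest wrist force I read was about 7 N, while gripping.

**What disagreed:**
- **Fingertip position:** The real fingertips are about 33 mm behind the reported TCP, which doesn't match the description. My first grasp closed just above the green tube without touching it. I measured the offset with the wrist depth image and worked from that for every later grasp.
- **Tray centres:** The overhead and wrist estimates differed by about 2–4 mm, so I used the close-up measurements or a value between the two.
- **Network detections:** Some were wrong at low or middling confidence, such as the graver reported as a red tube. I ignored these after checking the pictures.

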